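# Tip the frozen fish from the chopping board into the pan

### The arm

A 6-joint arm with a two-finger parallel gripper is mounted at the origin on the work surface. World frame = base frame: x ahead of the robot, y to its left, z up, the work surface at z = 0. Lengths are in m, angles in rad, forces in N, time in s.
With the tool pointing down it reaches from about 0.325 to 0.775 m from the base axis. Payload 5.5 kg.
Tool frame: the origin (TCP) lies on the mounting face of the last link; the fingertips stand 173 mm ahead of it and the grasp point (between the pads) lies 155 mm ahead of it; z points along the fingers, y is the line along which they close (so a half turn about z gives the same grasp; the last joint's range is limited). The gripper opens to 85 mm and grips with 20 to 120 N. Pads are 22 mm wide; open, the fingers measure 114 mm over their backs; the gripper's body (76 mm by 85 mm) begins 54 mm behind the grasp point. The pads swing forward as they close: fully open they stand 13 mm farther back than shut.
Start: joints at [1.052, 0.091, 1.231, -0, 1.82, -0.057], TCP at [0.267, 0.537, 0.405] pointing down, gripper open.
Joint ranges: [-2.87, 2.87], [-0.86, 2.18], [0.17, 2.46], [-1.51, 4.65], [0.06, 2.69], [-2.65, 2.65]. Speed limits (rad/s): [2.57, 2.57, 3.01, 3.14, 3.14, 3.14].

### API

Orientations are given as [roll, pitch, yaw] about the fixed x, y, z axes, in that order (R = Rz(yaw) Ry(pitch) Rx(roll)).
In Python, from bench import sense, snapshot, get_calibration, hand_in, spot_in, landmark_of gives the robot as it stands.
- The arm moves only by the tool drive_tool, never from a script. Its argument "moves" is a list of rows, each a list of 7 numbers: the turn, a rotation vector about the tool's x, y, z normalised to -1 to 1, where 1 is 90 degrees, then the shift along the tool's x, y, z normalised to -1 to 1, where 1 is 0.2 m, then the opening, from 0 (shut) to 1 (fully open). A call has 1 to 20 rows; each row is the pose to reach, as a shift and turn from the pose commanded when the call began, along the tool's axes at that moment; what a row does not reach only later rows make up. A row lasts 1/10 s, in which the tool goes at most 50 mm and 8.59 degrees, less where a joint would pass 70% of its speed; a pose out of reach is approached as far as the arm can. A call with a number of a shift or a turn outside -1 to 1 is refused whole. A call with a gripper value outside its range is refused whole. The fingers move at their own pace and stop on an object; "force" is the grip in N (left out, the last holds). Time passes only in rows, so rows that repeat a pose let the fingers close. It gives the time, the measured TCP pose, the force, the opening and the grip force at its end, in the units of the state.
- sense(): the state, without advancing time (a new reading comes with each control period).
- snapshot(name): name is "side" or "top" or "wrist"; returns the picture (480x640x3 uint8, red, green, blue); there is no depth.
- get_calibration(name): a dict with "vertical_fov" (degrees; the focal length in pixels is half the picture's height over the tangent of half this angle, whatever the lens; pixels are square), "cx", "cy" (the principal point, pixels), "pose" (4x4, takes a point from camera to world coordinates). Camera axes: x right, y down, z forward; pixel columns grow to the right and rows downward; lengths in m; the calibration is good to about 2 mm. A picture is of the moment at which its call begins: read the wrist's pose just before it. get_calibration takes no time and is no camera call; for the wrist camera it gives the pose at the moment of the call.
- hand_in(): hands the job in; it is judged then, once.
Trained networks look in the newest picture that a camera, given by its name, has taken for a name from the list of things; names that differ only in an ending like _2 or _b are one class to them, and where a whole thing is asked for, a point or a joint stands for the part that bears it (a point fixed in the world has none). Each returns a list of dicts, best first, with "conf" (0 to 1); they miss things now and then, are a little off and sometimes report something else, mostly with a low value. They report only what shows in the picture. A call takes as long as a camera call.
- spot_in(target, camera): "box" ([left, top, width, height] in pixels, round what is visible of it).
- landmark_of(target, camera): "pixel" ([column, row] in pixels: a listed point, or the origin of a listed thing).
The state is a dict: "t": time; "joints": joint angles; "dq": joint speeds; "tau": joint torques, N m; "ee_pos": TCP position; "orientation": TCP orientation; "contact_force": force on the tool from outside, world axes, zero at the start; "torque": the same for the moment, N m; "grip_width": opening from 0.0 (shut) to 1.0 (fully open); "grip_force": force on a finger pad.
Only numpy, scipy, OpenCV 4.12 (cv2) and the standard library are available. Lean on these libraries where they do the work, as an engineer would, in place of code of your own. Each camera call takes 0.05 s, during which the arm holds its last target. There are 200 camera calls.

### The job

Slide the frozen fish portion off the chopping board into the frying pan: take the board by its handle and, keeping its front end resting lightly on the pan's rim, tip it slowly until the fish just starts to slide, then hold the board still at that angle so that the fish glides, and does not shoot, down into the pan. If its tail is left lying on the board, draw the board back a little from under it so that the fish lies flat in the pan; then gently lay the handle back down on the drainboard, the front end still on the rim, and let go. Do not touch the fish, do not shove or bear down on the pan, and leave the rolling pin, the jug and the bowl with plates alone.

Things in the scene. Friction and masses are not known exactly. Their poses are not given: they have to be found in the camera images.
- board: bamboo chopping board, slab 260 mm long (x), 150 wide (y), 12 thick (z), with a handle in its plane, 100 long, 32 wide, at the back (-x, ends at x = -230); 420 g. Origin: centre of the slab's underside; x points to the front end (x = +130), which lies over the pan; z is normal to the upper face. It starts sloping up to the pan by about 7 degrees, the handle's end on the drainboard
- board_grip (a point): middle of the handle (half-way through its thickness and width), 50 mm from the handle's end, at x = -180, z = +6 mm in the board's frame; the handle is 32 mm wide across y here, its underside about 6 mm above the drainboard at the start. Nothing stands within 90 mm of it
- board_front (a point): middle of the lower edge of the board's front end, x = +130 mm, z = 0 in the board's frame, about 65 mm inside the pan's rim. The rim carries the board at about x = +65 mm at the start; once tipped front-down the board bears on the rim with its two long edges at about x = +90 mm, and pivots there
- fish: frozen breaded fish portion, a hard golden slab 80 x 60 x 18 mm (x, y, z), about 110 g, lying loose on the board, long way along it; origin at its centre. How slippery it is differs: it starts to slide when the board slopes down by some 16 to 31 degrees; its nose comes to rest on the pan's floor, its tail often stays on the board's front edge until the board is drawn back 10 to 40 mm
- fish_center (a point): centre of the fish portion (9 mm above the board's upper face while it lies on it)
- pan: aluminium frying pan, loose, 900 g with its black handle; 280 mm over the round rim, 36 mm high, floor 5 mm thick and 220 mm across, sloping side. Origin: centre of the underside; z up. Its handle points to +x+y of its frame, away from the board
- drainboard: white ceramic drainboard, fixed, 620 x 1240 mm; its flat top, on which all stands, is 18 mm above its origin (z = 0.018 in the world)
- rolling_pin: wooden rolling pin, loose, 430 mm long with handles, 48 mm thick, lying on the drainboard beyond the board; origin under its centre; bystander
- jug: blue plastic jug with white lid and press-button vent, loose, 116 mm wide (handle to its +x), 208 mm high, to the left of the pan; origin: centre of its underside; bystander
- bowl_with_plates: steel bowl, 230 mm across and 90 high, with three melamine plates of 200 mm leaning on it, about 190 mm high, to the right of the board's handle; fixed; origin under the bowl's centre, the plates on its +x side

How it is judged:
On the way, in this order (a step that is already met when the one before it is completed fails the run):
1. the board is tipped front-down, its front resting on the pan, the fish still lying on its back half (angle between board's own x axis and vertical above 1.6908 rad and contact force between board and pan above 0.2 N and x of fish_center in the frame of board below 0.005 m and z of fish_center in the frame of board between 0.01 and 0.032 m), for 0.2 s.
2. the fish slides down the front half while the board is held still, resting on the pan (x of fish_center in the frame of board between 0.02 and 0.13 m and angular speed of board below 0.06 rad/s and contact force between board and pan above 0.2 N and z of fish_center in the frame of board between 0.01 and 0.032 m), for 0.15 s.
At the end, for the whole second after the job is handed in: the fish lies flat (within 0.25 rad) and at rest on the pan's floor, its centre within 85 mm of the pan's centre; the board is let go and at rest, handle on the drainboard, front end on the pan's rim (horizontal distance between fish_center and pan below 0.085 m and z of fish_center in the frame of pan between 0.005 and 0.03 m and angle between the z axis of fish and the z axis of pan, either way round below 0.25 rad and linear speed of each of fish, board below 0.02 m/s and angle between board's own x axis and vertical below 1.5108 rad and height (world z) of board_grip below 0.05 m and contact force between board and pan above 0.2 N and contact force between board and drainboard above 0.2 N and z of board_front in the frame of pan above 0.034 m and horizontal distance between board_front and pan below 0.135 m); the robot touches nothing.
It fails at once if the robot touches the fish, or the fish lands on the drainboard (contact force between fish and the fingers above 0.3 N or contact force between fish and the arm above 0.3 N or contact force between fish and drainboard above 0.1 N).
It fails at once if the fish shoots down the board (faster than 0.4 m/s while on it) (linear speed of fish above 0.4 m/s and x of fish_center in the frame of board below 0.13 m and z of fish_center in the frame of board between 0.01 and 0.032 m).
It fails at once if the board's front end is lifted clear of the rim, bears hard on the pan while the handle is raised (10 N), or the pan is shoved more than 20 mm (z of board_front in the frame of pan above 0.052 m or (contact force between board and pan above 10 N and angle between board's own x axis and vertical above 1.4858 rad) or distance of pan from where it was at the start of the episode above 0.02 m).
It fails at once if the board, empty, is set down hard on the drainboard (18 N) (contact force between board and drainboard above 18 N and z of fish_center in the frame of board below 0.01 m).
It fails at once if the rolling pin or the jug is moved more than 20 mm, or the bowl and plates are knocked (5 N) (distance of any of rolling_pin, jug from where it was at the start of the episode above 0.02 m or contact force between bowl_with_plates and the fingers above 5 N or contact force between bowl_with_plates and the arm above 5 N).
It also fails if it takes over 69 s, if anything falls off the work surface, if the arm or the gripper's body presses on something with over 40 N, if the wrist force passes 120 N, or if a joint passes its speed limit or range.

## Working session

There is one attempt and no reset: what is moved stays moved. The work goes in short steps, Python scripts to look and compute and a tool call to move; the robot and the scene stay as the last step left them, time stands still between calls to the robot, and variables do not carry over. Pictures are saved under pics/ and viewed, at most 12 in all, crops included, and the job is handed in when it is done.

Besides the shell and the picture viewer there is one more tool, called after "Emit:" by a JSON object that holds its "op" and its "data". drive_tool: Moves the arm, as the interface text tells. Its arguments: {"type":"object","properties":{"moves":{"type":"array"},"force":{"type":"number"}},"required":["moves"]}

```bash
mkdir -p pics; cat > h.py <<'E'
import numpy as np, cv2, json
from bench import sense, snapshot, get_calibration, hand_in, spot_in, landmark_of
from scipy.spatial.transform import Rotation as R
def ray(cam,px,c=None):
    c=c or get_calibration(cam); P=np.array(c["pose"]); f=240/np.tan(np.radians(c["vertical_fov"])/2)
    d=P[:3,:3]@np.array([(px[0]-c["cx"])/f,(px[1]-c["cy"])/f,1]); return P[:3,3],d/np.linalg.norm(d)
def tri(rays):
    A=sum(np.eye(3)-np.outer(d,d) for o,d in rays); b=sum((np.eye(3)-np.outer(d,d))@o for o,d in rays)
    p=np.linalg.solve(A,b); return p,[float(np.linalg.norm((np.eye(3)-np.outer(d,d))@(p-o))) for o,d in rays]
def save(img,n): cv2.imwrite("pics/"+n,cv2.cvtColor(img,cv2.COLOR_RGB2BGR))
E
python3 - <<'E'
from h import *
np.set_printoptions(precision=4,suppress=True)
a=snapshot("top");b=snapshot("side");save(np.hstack([a,b])[::1],"a.png")
im=cv2.imread("pics/a.png");cv2.imwrite("pics/a.png",cv2.resize(im,(800,300)))
for t in ["board_grip","board_front","fish_center","pan","board","jug","rolling_pin","bowl_with_plates"]:
    r=[];s=[]
    for c in ["top","side"]:
        l=landmark_of(t,c)
        if l: r.append(ray(c,l[0]["pixel"])); s.append((c,np.round(l[0]["pixel"]),round(l[0]["conf"],2)))
    print(t,s,tri(r) if len(r)>1 else "")
s=sense();print(s)
E
```

```text
board_grip [('top', array([367., 283.]), 0.67), ('side', array([359., 296.]), 0.8)] (array([ 0.5053, -0.1892,  0.0325]), [0.006332597290404593, 0.006332597290404642])
board_front [('top', array([271., 267.]), 0.68), ('side', array([288., 240.]), 0.77)] (array([0.5376, 0.1093, 0.0663]), [0.0005873914536016092, 0.0005873914536015578])
fish_center [('top', array([321., 280.]), 0.78), ('side', array([315., 262.]), 0.79)] (array([ 0.5012, -0.0421,  0.0743]), [0.00018938118797508807, 0.00018938118797519207])
pan [('top', array([245., 266.]), 0.59), ('side', array([273., 242.]), 0.74)] (array([0.5473, 0.1917, 0.02  ]), [0.0021271877823503993, 0.0021271877823503004])
board [('top', array([316., 276.]), 0.96), ('side', array([320., 262.]), 0.9)] (array([ 0.5199, -0.0322,  0.0612]), [0.007495862505792615, 0.007495862505792648])
jug [('top', array([159., 299.]), 0.73), ('side', array([196., 225.]), 0.85)] (array([0.4417, 0.4482, 0.0236]), [0.0041763925689475125, 0.004176392568947523])
rolling_pin [('top', array([336., 195.]), 0.73), ('side', array([391., 241.]), 0.58)] (array([ 0.7765, -0.0825,  0.0358]), [0.0014217181325346842, 0.0014217181325346104])
bowl_with_plates [('top', array([484., 267.]), 0.86), ('side', array([487., 356.]), 0.63)] (array([ 0.5618, -0.5465,  0.0142]), [0.0009986284359732867, 0.000998628435973119])
{'t': 0.9, 'joints': array([ 1.0523,  0.0911,  1.2307,  0.    ,  1.8198, -0.0567]), 'dq': array([-0.0014,  0.001 , -0.0003, -0.0019, -0.0012, -0.0004]), 'tau': array([  0.0005, -45.8481, -41.8091,   0.    ,   0.0006,   0.    ]), 'ee_pos': array([0.2674, 0.5372, 0.4047]), 'orientation': array([-3.1416, -0.    ,  2.6798]), 'contact_force': array([0.2076, 0.364 , 0.1233]), 'torque': array([-0.0116, -0.0069, -0.006 ]), 'grip_force': 0.0, 'grip_width': 0.9984411274447808}
```

View pics/a.png

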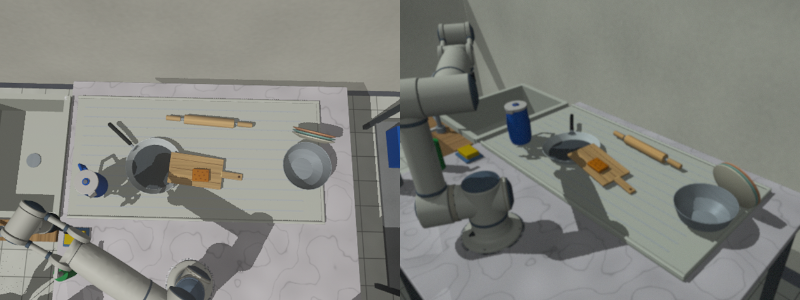

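The left half (top view) shows the pan at about (155,165), the board pointing at it with the fish near (200,175), and the handle to the right. The landmarks are good enough for the approach, so next I'll work out the moves to a hover over the handle.

```bash
cat >> h.py <<'E'
def rel(p0,R0,p1,R1):
    w=(R0.inv()*R1).as_rotvec()/(np.pi/2); s=R0.inv().apply(np.array(p1)-p0)/0.2
    return np.round(np.r_[w,s],3)
def cur():
    s=sense(); return s["ee_pos"],R.from_euler("xyz",s["orientation"]),s
E
python3 - <<'E'
from h import *
p,r,s=cur()
W=[([.28,.44,.46],2.68),([.36,.25,.46],2.3),([.43,.05,.44],1.85),([.49,-.13,.40],1.5),([.505,-.2,.36],1.466)]
for q,y in W:
    r1=R.from_euler("xyz",[np.pi,0,y]); print(rel(p,r,q,r1).tolist()); p,r=np.array(q),r1
E
```

```text
[-0.0, -0.0, -0.0, -0.273, -0.407, -0.277]
[-0.0, -0.0, 0.242, -0.781, -0.672, -0.0]
[0.0, -0.0, 0.286, -0.979, -0.405, 0.1]
[0.0, -0.0, 0.223, -0.948, 0.04, 0.2]
[0.0, -0.0, 0.022, -0.344, 0.1, 0.2]
```

Emit:
{"op": "drive_tool", "data": {"moves": [[0,0,0,-0.14,-0.2,-0.14,1],[0,0,0,-0.273,-0.407,-0.277,1],[0,0,0,-0.273,-0.407,-0.277,1]]}}

```text
t: 1.2
ee_pos: [0.2801, 0.4371, 0.4644]
orientation: [3.136, 0.002, 2.678]
contact_force: [0.2, 0.1, 1.1]
grip_width: 0.998
grip_force: 0.0
```

Emit:
{"op": "drive_tool", "data": {"moves": [[0,0,0.05,-0.16,-0.13,0,1],[0,0,0.1,-0.32,-0.27,0,1],[0,0,0.15,-0.48,-0.4,0,1],[0,0,0.2,-0.64,-0.54,0,1],[0,0,0.242,-0.781,-0.672,0,1],[0,0,0.242,-0.781,-0.672,0,1]]}}

```text
t: 1.8
ee_pos: [0.3611, 0.2471, 0.4603]
orientation: [3.141, 0.001, 2.293]
contact_force: [-0.0, 0.3, 0.8]
grip_width: 1.002
grip_force: 0.0
```

Emit:
{"op": "drive_tool", "data": {"moves": [[0,0,0.06,-0.2,-0.08,0.02,1],[0,0,0.12,-0.4,-0.16,0.04,1],[0,0,0.17,-0.6,-0.24,0.06,1],[0,0,0.23,-0.8,-0.32,0.08,1],[0,0,0.286,-0.979,-0.405,0.1,1],[0,0,0.286,-0.979,-0.405,0.1,1]]}}

```text
t: 2.4
ee_pos: [0.431, 0.0473, 0.4387]
orientation: [-3.14, 0.001, 1.844]
contact_force: [-0.0, 1.5, -0.5]
grip_width: 1.001
grip_force: 0.0
```

Emit:
{"op": "drive_tool", "data": {"moves": [[0,0,0.045,-0.19,0.01,0.04,1],[0,0,0.09,-0.38,0.02,0.08,1],[0,0,0.13,-0.57,0.02,0.12,1],[0,0,0.18,-0.76,0.03,0.16,1],[0,0,0.223,-0.948,0.04,0.2,1],[0,0,0.223,-0.948,0.04,0.2,1]]}}

```text
t: 3.0
ee_pos: [0.4911, -0.1318, 0.3975]
orientation: [-3.138, -0.0, 1.497]
contact_force: [0.3, 1.2, -0.5]
grip_width: 1.001
grip_force: 0.0
```

Emit:
{"op": "drive_tool", "data": {"moves": [[0,0,0.01,-0.17,0.05,0.1,1],[0,0,0.022,-0.344,0.1,0.2,1],[0,0,0.022,-0.344,0.1,0.2,1],[0,0,0.022,-0.344,0.1,0.2,1]]}}

```text
t: 3.4
ee_pos: [0.5055, -0.1989, 0.3594]
orientation: [-3.14, -0.002, 1.467]
contact_force: [-0.2, 0.8, 0.8]
grip_width: 0.998
grip_force: 0.0
```

```bash
python3 - <<'E'
from h import *
np.set_printoptions(precision=4,suppress=True)
p,r,s=cur();print(s["t"],p,s["orientation"],s["joints"],s["contact_force"])
save(snapshot("wrist"),"w.png");print(get_calibration("wrist"))
cv2.imwrite("pics/t.png",cv2.resize(cv2.cvtColor(snapshot("top")[200:320,200:420],cv2.COLOR_RGB2BGR),None,fx=3,fy=3,interpolation=2))
for t in ["board_grip","board","fish_center"]:
    print(t,[(c,[(np.round(l["pixel"],1),round(l["conf"],2)) for l in landmark_of(t,c)[:2]]) for c in ["wrist"]])
E
```

```text
3.4 [ 0.5055 -0.1989  0.3594] [-3.14   -0.0017  1.4672] [-0.4379 -0.0653  1.4685  0.0011  1.7405 -0.3341] [-0.1705  0.773   0.7897]
{'vertical_fov': 64.22385054851766, 'cx': 316.8357535261421, 'cy': 242.92605636818217, 'pose': array([[ 0.9947, -0.0981, -0.0294,  0.5138],
       [-0.1024, -0.9544, -0.2805, -0.1257],
       [-0.0006,  0.2821, -0.9594,  0.3284],
       [ 0.    ,  0.    ,  0.    ,  1.    ]])}
board_grip [('wrist', [(array([324.4, 215. ]), 0.93)])]
board [('wrist', [])]
fish_center [('wrist', [])]
```

View pics/w.png

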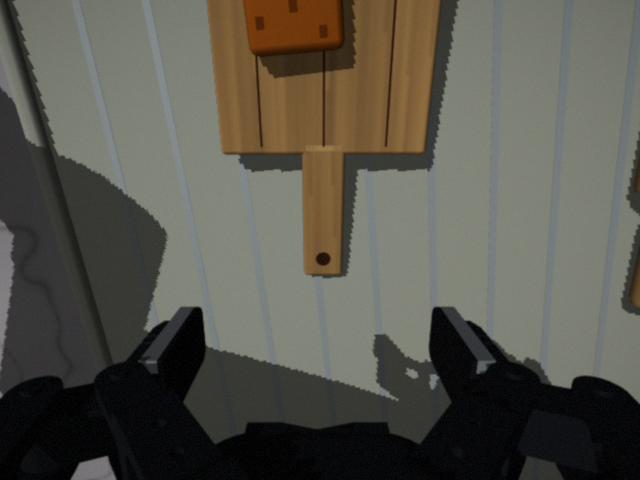

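View pics/t.png

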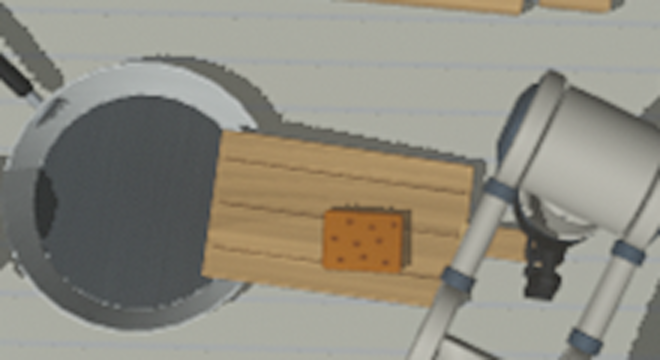

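The wrist view shows the handle running from (322,150) to its end corners at (304,274) and (341,274), with the slab's back corners at (222,153) and (425,152). In the top crop, the front corners are at (222,129) and (203,276). I'll fit the board pose jointly from these points.

```bash
python3 - <<'E'
from h import *
from scipy.optimize import least_squares
np.set_printoptions(precision=4,suppress=True)
O=[("wrist",(303.5,274),(-.23,.016,.012)),("wrist",(341.5,274),(-.23,-.016,.012)),("wrist",(222,153),(-.13,.075,.012)),("wrist",(425,152.5),(-.13,-.075,.012)),
("top",(200+222/3,200+129/3),(.13,-.075,.012)),("top",(200+203/3,200+277/3),(.13,.075,.012))]
C={c:get_calibration(c) for c in("wrist","top")}
def proj(cam,X):
    c=C[cam];P=np.array(c["pose"]);f=240/np.tan(np.radians(c["vertical_fov"])/2);q=P[:3,:3].T@(X-P[:3,3]);return f*q[:2]/q[2]+[c["cx"],c["cy"]]
def res(v):
    r=R.from_euler("ZYX",v[3:]);return np.concatenate([(proj(c,r.apply(x)+v[:3])-px)*(.4 if c=="wrist" else 1) for c,px,x in O])
s=least_squares(res,[.52,-.02,.045,1.466,-.12,0]);v=s.x;r=R.from_euler("ZYX",v[3:])
print(v,np.degrees(v[3:]),s.fun)
for n,x in [("grip",(-.18,0,.006)),("end",(-.23,0,0)),("front",(.13,0,0))]: print(n,r.apply(x)+v[:3])
# fish & pan
print("fish in board",r.inv().apply(np.array([.5012,-.0421,.0743])-v[:3]),"pan",r.inv().apply(np.array([.5473,.1917,.018])-v[:3]))
E
```

```text
[ 0.5271 -0.0143  0.0424  1.4873 -0.1281 -0.0807] [85.2133 -7.3424 -4.6243] [ 0.2227 -0.2998  0.0498  0.0026  0.2417  1.0134 -0.5314  0.8845 -1.3987
 -0.3698 -1.3987 -0.1478]
grip [ 0.5116 -0.1929  0.0253]
end [ 0.508  -0.2416  0.013 ]
front [0.5378 0.1142 0.059 ]
fish in board [-0.0256  0.0205  0.0372] pan [ 0.2021  0.0011 -0.0507]
```

```bash
python3 - <<'E'
from h import *
p,r,s=cur();Rb=R.from_euler("ZYX",[1.487,-.128,0]);rt=Rb*R.from_euler("x",np.pi)
g=np.array([.512,-.191,.0303]);z=Rb.apply([0,0,1])
h=g+z*(.165+.06);print(h,rel(p,r,h,rt),rel(h,rt,g+z*.165,rt))
E
```

```text
[ 0.50959607 -0.21962064  0.25345932] [ 0.002  0.082 -0.012 -0.101  0.031  0.54 ] [ 0.   0.   0.  -0.   0.   0.3]
```

Emit:
{"op": "drive_tool", "data": {"moves": [[0,0.02,-0.003,-0.025,0.008,0.15,1],[0,0.05,-0.006,-0.06,0.02,0.35,1],[0.002,0.082,-0.012,-0.101,0.031,0.54,1],[0.002,0.082,-0.012,-0.101,0.031,0.54,1],[0.002,0.082,-0.012,-0.101,0.031,0.54,1]]}}

```text
t: 4.15
ee_pos: [0.5091, -0.2204, 0.2528]
orientation: [-3.139, -0.128, 1.484]
contact_force: [0.3, 1.2, 0.5]
grip_width: 1.001
grip_force: 0.0
```

```bash
python3 - <<'E'
from h import *
np.set_printoptions(precision=4,suppress=True)
p,r,s=cur();print(s["t"],p,s["orientation"],s["contact_force"])
save(snapshot("wrist"),"w2.png")
l=landmark_of("board_grip","wrist");print(l[:1])
c=get_calibration("wrist");
r1=ray("wrist",l[0]["pixel"],c)
o,d=r1;print("grip at z=.036:",o+d*(.036-o[2])/d[2], "z=.03",o+d*(.03-o[2])/d[2])
Rb=R.from_euler("ZYX",[1.487,-.128,0]);rt=Rb*R.from_euler("x",np.pi)
g=np.array([.512,-.191,.0303]);z=Rb.apply([0,0,1]);print(rel(p,r,g+z*.165,rt))
E
```

```text
4.15 [ 0.5091 -0.2204  0.2528] [-3.1392 -0.1282  1.4842] [0.2502 1.2243 0.475 ]
[{'pixel': [317.9, 270.0], 'conf': 0.67}]
grip at z=.036: [ 0.514  -0.1904  0.036 ] z=.03 [ 0.5139 -0.1918  0.03  ]
[-0.001 -0.    -0.002  0.005  0.003  0.297]
```

View pics/w2.png

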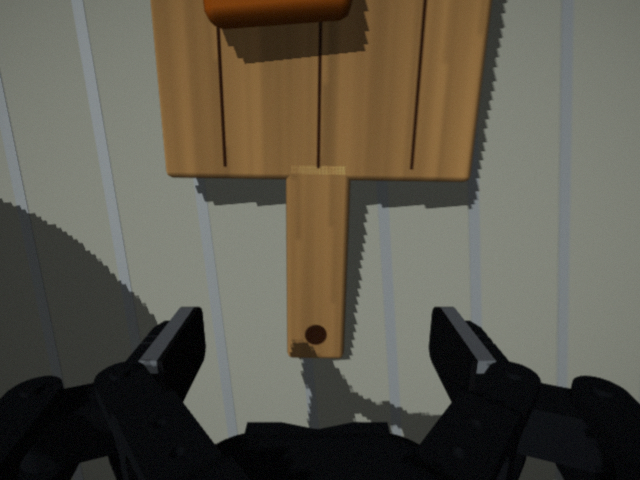

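The handle is centred between the fingers (column 317), so I'll descend and grip.

Emit:
{"op": "drive_tool", "data": {"moves": [[0,0,0,0,0,0.1,1],[0,0,0,0,0,0.2,1],[0,0,0,0,0,0.25,1],[0,0,0,0,0,0.29,1],[0,0,0,0,0,0.297,1],[0,0,0,0,0,0.297,1]]}}

```text
t: 4.85
ee_pos: [0.5099, -0.2132, 0.1941]
orientation: [-3.141, -0.128, 1.485]
contact_force: [1.0, -0.1, -0.5]
grip_width: 1.002
grip_force: 0.0
```

Emit:
{"op": "drive_tool", "data": {"moves": [[0,0,0,0,0,0,0.5],[0,0,0,0,0,0,0.4],[0,0,0,0,0,0,0.3],[0,0,0,0,0,0,0.3],[0,0,0,0,0,0,0.3],[0,0,0,0,0,0,0.3]], "force": 40}}

```text
t: 5.45
ee_pos: [0.5098, -0.2133, 0.1937]
orientation: [-3.141, -0.128, 1.484]
contact_force: [0.8, -0.8, 3.0]
grip_width: 0.365
grip_force: 40.0
```

```bash
python3 - <<'E'
from h import *
np.set_printoptions(precision=4,suppress=True)
p,r,s=cur();print(s["t"],p,s["orientation"],s["contact_force"],s["torque"],s["grip_width"],s["grip_force"],s["joints"])
def rows(n,d,px,pz):
    for k in range(1,n+1):
        a=np.radians(d)*k/n; P=np.array([px,0,pz]);t=(P-R.from_rotvec([0,-a,0]).apply(P))/.2
        print([0,round(-a/(np.pi/2),4),0,round(t[0],4),0,round(t[2],4),0.2])
rows(1,8,.245,.171);rows(10,5,.245,.171);rows(10,2,.268,.171);
E
```

```text
5.45 [ 0.5098 -0.2133  0.1937] [-3.1407 -0.1285  1.4842] [ 0.8082 -0.7839  2.9575] [-0.0498 -0.0012 -0.129 ] 0.36534956144756325 40.02915680408478 [-0.4934  0.0477  1.6553  0.118   1.4909 -0.4194]
[0, np.float64(-0.0889), 0, np.float64(0.1309), 0, np.float64(-0.1622), 0.2]
[0, np.float64(-0.0056), 0, np.float64(0.0075), 0, np.float64(-0.0107), 0.2]
[0, np.float64(-0.0111), 0, np.float64(0.0151), 0, np.float64(-0.0212), 0.2]
[0, np.float64(-0.0167), 0, np.float64(0.0228), 0, np.float64(-0.0318), 0.2]
[0, np.float64(-0.0222), 0, np.float64(0.0306), 0, np.float64(-0.0422), 0.2]
[0, np.float64(-0.0278), 0, np.float64(0.0385), 0, np.float64(-0.0526), 0.2]
[0, np.float64(-0.0333), 0, np.float64(0.0464), 0, np.float64(-0.0629), 0.2]
[0, np.float64(-0.0389), 0, np.float64(0.0545), 0, np.float64(-0.0732), 0.2]
[0, np.float64(-0.0444), 0, np.float64(0.0626), 0, np.float64(-0.0834), 0.2]
[0, np.float64(-0.05), 0, np.float64(0.0709), 0, np.float64(-0.0935), 0.2]
[0, np.float64(-0.0556), 0, np.float64(0.0792), 0, np.float64(-0.1035), 0.2]
[0, np.float64(-0.0022), 0, np.float64(0.003), 0, np.float64(-0.0047), 0.2]
[0, np.float64(-0.0044), 0, np.float64(0.006), 0, np.float64(-0.0093), 0.2]
[0, np.float64(-0.0067), 0, np.float64(0.009), 0, np.float64(-0.014), 0.2]
[0, np.float64(-0.0089), 0, np.float64(0.0121), 0, np.float64(-0.0186), 0.2]
[0, np.float64(-0.0111), 0, np.float64(0.0151), 0, np.float64(-0.0233), 0.2]
[0, np.float64(-0.0133), 0, np.float64(0.0182), 0, np.float64(-0.0279), 0.2]
[0, np.float64(-0.0156), 0, np.float64(0.0213), 0, np.float64(-0.0325), 0.2]
[0, np.float64(-0.0178), 0, np.float64(0.0244), 0, np.float64(-0.0371), 0.2]
[0, np.float64(-0.02), 0, np.float64(0.0275), 0, np.float64(-0.0417), 0.2]
[0, np.float64(-0.0222), 0, np.float64(0.0307), 0, np.float64(-0.0462), 0.2]
```

Emit:
{"op": "drive_tool", "data": {"moves": [[0,-0.0056,0,0.0075,0,-0.0107,0.2],[0,-0.0111,0,0.0151,0,-0.0212,0.2],[0,-0.0167,0,0.0228,0,-0.0318,0.2],[0,-0.0222,0,0.0306,0,-0.0422,0.2],[0,-0.0222,0,0.0306,0,-0.0422,0.2],[0,-0.0222,0,0.0306,0,-0.0422,0.2]]}}

```text
t: 6.05
ee_pos: [0.51, -0.2082, 0.2024]
orientation: [-3.14, -0.094, 1.484]
contact_force: [0.6, -2.4, -1.7]
grip_width: 0.362
grip_force: 39.7
```

```bash
cat > st.py <<'E'
from h import *
np.set_printoptions(precision=3,suppress=True)
p,r,s=cur();print(s["t"],p,s["contact_force"],s["torque"],"pitch",np.degrees(np.arcsin(-r.apply([1,0,0])[2])).round(2),"j",s["joints"])
y=R.from_euler("ZYX",[1.487,0,0])
o=[]
for c in("top","side"):
    im=snapshot(c)
    for t in("fish_center","board_front","pan"):
        l=landmark_of(t,c); o.append((c,t,np.round(l[0]["pixel"],1).tolist() if l else None))
print(o)
d={(c,t):ray(c,q) for c,t,q in o if q}
for t in("fish_center","board_front","pan"):
    k=[d[c,t] for c in("top","side") if (c,t) in d]
    if len(k)==2: q,e=tri(k);print(t,q,e[0].__round__(4))
    elif k: print(t,"one view only")
# fish x along the board in the tool frame (grip at board x=-.18)
k=[d[c,"fish_center"] for c in("top","side") if (c,"fish_center") in d]
if len(k)==2: q=r.inv().apply(tri(k)[0]-p);print("fish in board: x %.3f y %.3f z %.3f"%(q[0]-.18,-q[1],.171-q[2]))
E
python3 st.py
```

```text
6.05 [ 0.51  -0.208  0.202] [ 0.634 -2.357 -1.671] [-0.179 -0.139 -0.323] pitch -5.37 j [-0.475  0.031  1.656  0.086  1.493 -0.398]
[('top', 'fish_center', [318.9, 279.9]), ('top', 'board_front', None), ('top', 'pan', [246.3, 270.5]), ('side', 'fish_center', None), ('side', 'board_front', [288.6, 238.0]), ('side', 'pan', [274.4, 244.0])]
fish_center one view only
board_front one view only
pan [0.539 0.184 0.019] 0.0068
```

Emit:
{"op": "drive_tool", "data": {"moves": [[0,-0.0056,0,0.0075,0,-0.0107,0.2],[0,-0.0111,0,0.0151,0,-0.0212,0.2],[0,-0.0167,0,0.0228,0,-0.0318,0.2],[0,-0.0222,0,0.0306,0,-0.0422,0.2],[0,-0.0278,0,0.0385,0,-0.0526,0.2],[0,-0.0333,0,0.0464,0,-0.0629,0.2],[0,-0.0389,0,0.0545,0,-0.0732,0.2],[0,-0.0444,0,0.0626,0,-0.0834,0.2],[0,-0.05,0,0.0709,0,-0.0935,0.2],[0,-0.0556,0,0.0792,0,-0.1035,0.2],[0,-0.0556,0,0.0792,0,-0.1035,0.2]]}}

```text
t: 7.55
ee_pos: [0.5114, -0.1942, 0.2248]
orientation: [-3.14, -0.006, 1.485]
contact_force: [1.8, -1.1, -1.8]
grip_width: 0.364
grip_force: 39.7
```

```bash
cat > st.py <<'E'
from h import *
np.set_printoptions(precision=3,suppress=True)
p,r,s=cur();print(s["t"],p,s["contact_force"],s["torque"],"pitch",np.degrees(np.arcsin(-r.apply([1,0,0])[2])).round(2),"j",s["joints"])
for c in("top","side"):
    snapshot(c)
    l=landmark_of("fish_center",c)
    if l:
        o,d=ray(c,l[0]["pixel"]);o=r.inv().apply(o-p);d=r.inv().apply(d);q=o+d*((.150-o[2])/d[2]);print(c,"fish in board: x %.3f y %.3f conf %.2f"%(q[0]-.18,-q[1],l[0]["conf"]))
    else: print(c,"-")
E
python3 st.py
```

```text
7.55 [ 0.511 -0.194  0.225] [ 1.783 -1.116 -1.811] [-0.102 -0.047 -0.279] pitch -0.35 j [-0.427 -0.009  1.653  0.005  1.501 -0.341]
top fish in board: x -0.028 y 0.017 conf 0.55
side fish in board: x -0.018 y 0.008 conf 0.85
```

Emit:
{"op": "drive_tool", "data": {"moves": [[0,-0.0056,0,0.0075,0,-0.0117,0.2],[0,-0.0111,0,0.0151,0,-0.0233,0.2],[0,-0.0167,0,0.0229,0,-0.0348,0.2],[0,-0.0222,0,0.0307,0,-0.0462,0.2],[0,-0.0278,0,0.0386,0,-0.0577,0.2],[0,-0.0333,0,0.0466,0,-0.069,0.2],[0,-0.0389,0,0.0547,0,-0.0802,0.2],[0,-0.0444,0,0.0629,0,-0.0914,0.2],[0,-0.05,0,0.0712,0,-0.1025,0.2],[0,-0.0556,0,0.0796,0,-0.1135,0.2],[0,-0.0556,0,0.0796,0,-0.1135,0.2]]}}

```text
t: 8.85
ee_pos: [0.5128, -0.1784, 0.2476]
orientation: [-3.14, 0.081, 1.485]
contact_force: [-0.4, 1.6, -1.9]
grip_width: 0.366
grip_force: 39.7
```

```bash
python3 st.py
```

```text
8.85 [ 0.513 -0.178  0.248] [-0.374  1.595 -1.863] [ 0.375  0.028 -0.247] pitch 4.65 j [-0.373 -0.043  1.647 -0.078  1.517 -0.284]
top fish in board: x -0.020 y 0.021 conf 0.70
side fish in board: x -0.026 y 0.028 conf 0.86
```

Emit:
{"op": "drive_tool", "data": {"moves": [[0,-0.0056,0,0.0075,0,-0.0117,0.2],[0,-0.0111,0,0.0151,0,-0.0233,0.2],[0,-0.0167,0,0.0229,0,-0.0348,0.2],[0,-0.0222,0,0.0307,0,-0.0462,0.2],[0,-0.0278,0,0.0386,0,-0.0577,0.2],[0,-0.0333,0,0.0466,0,-0.069,0.2],[0,-0.0389,0,0.0547,0,-0.0802,0.2],[0,-0.0444,0,0.0629,0,-0.0914,0.2],[0,-0.05,0,0.0712,0,-0.1025,0.2],[0,-0.0556,0,0.0796,0,-0.1135,0.2],[0,-0.0556,0,0.0796,0,-0.1135,0.2],[0,-0.0556,0,0.0796,0,-0.1135,0.2],[0,-0.0556,0,0.0796,0,-0.1135,0.2]]}}

```text
t: 10.35
ee_pos: [0.5142, -0.1611, 0.2685]
orientation: [-3.14, 0.168, 1.485]
contact_force: [-0.0, 1.2, -2.1]
grip_width: 0.361
grip_force: 39.7
```

```bash
python3 st.py
```

```text
10.35 [ 0.514 -0.161  0.268] [-0.024  1.229 -2.143] [ 0.61   0.022 -0.165] pitch 9.62 j [-0.316 -0.07   1.638 -0.164  1.537 -0.227]
top fish in board: x -0.025 y 0.021 conf 0.73
side fish in board: x -0.023 y 0.022 conf 0.75
```

Emit:
{"op": "drive_tool", "data": {"moves": [[0,-0.0044,0,0.006,0,-0.0095,0.2],[0,-0.0089,0,0.0121,0,-0.019,0.2],[0,-0.0133,0,0.0182,0,-0.0285,0.2],[0,-0.0178,0,0.0244,0,-0.0378,0.2],[0,-0.0222,0,0.0307,0,-0.0472,0.2],[0,-0.0267,0,0.037,0,-0.0565,0.2],[0,-0.0311,0,0.0434,0,-0.066,0.2],[0,-0.0356,0,0.0499,0,-0.0752,0.2],[0,-0.04,0,0.0563,0,-0.0845,0.2],[0,-0.0444,0,0.0629,0,-0.0934,0.2],[0,-0.0444,0,0.0629,0,-0.0934,0.2]]}}

```text
t: 11.65
ee_pos: [0.5157, -0.1454, 0.2852]
orientation: [-3.14, 0.238, 1.485]
contact_force: [1.0, 0.3, -2.3]
grip_width: 0.365
grip_force: 39.7
```

```bash
python3 st.py
```

```text
11.65 [ 0.516 -0.145  0.285] [ 1.032  0.289 -2.251] [ 0.504  0.002 -0.201] pitch 13.65 j [-0.266 -0.086  1.628 -0.235  1.558 -0.182]
top fish in board: x -0.020 y 0.017 conf 0.92
side fish in board: x -0.011 y 0.008 conf 0.71
```

Emit:
{"op": "drive_tool", "data": {"moves": [[0,-0.0022,0,0.003,0,-0.0047,0.2],[0,-0.0044,0,0.006,0,-0.0094,0.2],[0,-0.0067,0,0.009,0,-0.014,0.2],[0,-0.0089,0,0.0121,0,-0.0187,0.2],[0,-0.0111,0,0.0151,0,-0.0234,0.2],[0,-0.0133,0,0.0182,0,-0.028,0.2],[0,-0.0156,0,0.0213,0,-0.0327,0.2],[0,-0.0178,0,0.0244,0,-0.0374,0.2],[0,-0.02,0,0.0275,0,-0.042,0.2],[0,-0.0222,0,0.0307,0,-0.0465,0.2],[0,-0.0222,0,0.0307,0,-0.0465,0.2]]}}

```text
t: 12.95
ee_pos: [0.5164, -0.1374, 0.2926]
orientation: [-3.14, 0.273, 1.485]
contact_force: [1.4, 1.8, -2.3]
grip_width: 0.362
grip_force: 39.7
```

```bash
python3 st.py
```

```text
12.95 [ 0.516 -0.137  0.293] [ 1.362  1.771 -2.286] [ 0.608 -0.014 -0.213] pitch 15.63 j [-0.24  -0.092  1.623 -0.27   1.57  -0.16 ]
top fish in board: x -0.027 y 0.019 conf 0.56
side fish in board: x -0.031 y 0.024 conf 0.69
```

Emit:
{"op": "drive_tool", "data": {"moves": [[0,-0.0022,0,0.003,0,-0.0048,0.2],[0,-0.0044,0,0.006,0,-0.0095,0.2],[0,-0.0067,0,0.009,0,-0.0143,0.2],[0,-0.0089,0,0.0121,0,-0.019,0.2],[0,-0.0111,0,0.0151,0,-0.0238,0.2],[0,-0.0133,0,0.0182,0,-0.0285,0.2],[0,-0.0156,0,0.0213,0,-0.0332,0.2],[0,-0.0178,0,0.0244,0,-0.0379,0.2],[0,-0.02,0,0.0275,0,-0.0426,0.2],[0,-0.0222,0,0.0307,0,-0.0473,0.2],[0,-0.0222,0,0.0307,0,-0.0473,0.2]]}}

```text
t: 14.25
ee_pos: [0.5171, -0.1289, 0.3001]
orientation: [-3.14, 0.308, 1.485]
contact_force: [0.4, 2.4, -1.8]
grip_width: 0.36
grip_force: 39.7
```

```bash
python3 st.py
```

```text
14.25 [ 0.517 -0.129  0.3  ] [ 0.42   2.422 -1.827] [ 0.66   0.024 -0.263] pitch 17.63 j [-0.214 -0.097  1.617 -0.305  1.582 -0.138]
top fish in board: x -0.024 y 0.022 conf 0.94
side fish in board: x -0.029 y 0.021 conf 0.93
```

Emit:
{"op": "drive_tool", "data": {"moves": [[0,-0.0022,0,0.003,0,-0.0048,0.2],[0,-0.0044,0,0.006,0,-0.0096,0.2],[0,-0.0067,0,0.009,0,-0.0144,0.2],[0,-0.0089,0,0.0121,0,-0.0191,0.2],[0,-0.0111,0,0.0151,0,-0.0239,0.2],[0,-0.0133,0,0.0182,0,-0.0286,0.2],[0,-0.0156,0,0.0213,0,-0.0334,0.2],[0,-0.0178,0,0.0244,0,-0.0381,0.2],[0,-0.02,0,0.0275,0,-0.0429,0.2],[0,-0.0222,0,0.0307,0,-0.0476,0.2],[0,-0.0222,0,0.0307,0,-0.0476,0.2]]}}

```text
t: 15.55
ee_pos: [0.5179, -0.1202, 0.3073]
orientation: [-3.14, 0.343, 1.485]
contact_force: [0.8, 1.6, -3.4]
grip_width: 0.366
grip_force: 39.7
```

```bash
python3 st.py
```

```text
15.55 [ 0.518 -0.12   0.307] [ 0.829  1.566 -3.418] [ 0.676 -0.006 -0.236] pitch 19.63 j [-0.187 -0.101  1.611 -0.341  1.596 -0.116]
top fish in board: x -0.017 y 0.020 conf 0.67
side fish in board: x -0.042 y 0.029 conf 0.68
```

Emit:
{"op": "drive_tool", "data": {"moves": [[0,-0.0022,0,0.003,0,-0.0047,0.2],[0,-0.0044,0,0.006,0,-0.0094,0.2],[0,-0.0067,0,0.009,0,-0.014,0.2],[0,-0.0089,0,0.0121,0,-0.0187,0.2],[0,-0.0111,0,0.0151,0,-0.0234,0.2],[0,-0.0133,0,0.0182,0,-0.028,0.2],[0,-0.0156,0,0.0213,0,-0.0327,0.2],[0,-0.0178,0,0.0244,0,-0.0374,0.2],[0,-0.02,0,0.0275,0,-0.042,0.2],[0,-0.0222,0,0.0307,0,-0.0465,0.2],[0,-0.0222,0,0.0307,0,-0.0465,0.2]]}}

```text
t: 16.85
ee_pos: [0.5186, -0.1114, 0.3139]
orientation: [-3.14, 0.378, 1.485]
contact_force: [0.3, 1.2, -2.8]
grip_width: 0.365
grip_force: 39.7
```

```bash
python3 st.py
```

```text
16.85 [ 0.519 -0.111  0.314] [ 0.3    1.201 -2.764] [ 0.732 -0.055 -0.289] pitch 21.63 j [-0.16  -0.103  1.605 -0.377  1.609 -0.094]
top fish in board: x -0.017 y 0.017 conf 0.83
side fish in board: x -0.028 y 0.020 conf 0.77
```

Emit:
{"op": "drive_tool", "data": {"moves": [[0,-0.0022,0,0.003,0,-0.0047,0.2],[0,-0.0044,0,0.006,0,-0.0094,0.2],[0,-0.0067,0,0.009,0,-0.0141,0.2],[0,-0.0089,0,0.0121,0,-0.0188,0.2],[0,-0.0111,0,0.0151,0,-0.0235,0.2],[0,-0.0133,0,0.0182,0,-0.0282,0.2],[0,-0.0156,0,0.0213,0,-0.0329,0.2],[0,-0.0178,0,0.0244,0,-0.0376,0.2],[0,-0.02,0,0.0275,0,-0.0423,0.2],[0,-0.0222,0,0.0307,0,-0.047,0.2],[0,-0.0222,0,0.0307,0,-0.047,0.2]]}}

```text
t: 18.15
ee_pos: [0.5194, -0.1022, 0.3204]
orientation: [-3.14, 0.412, 1.486]
contact_force: [0.2, 2.0, -2.6]
grip_width: 0.364
grip_force: 39.7
```

```bash
python3 st.py
```

```text
18.15 [ 0.519 -0.102  0.32 ] [ 0.206  1.974 -2.649] [ 0.798 -0.068 -0.261] pitch 23.63 j [-0.132 -0.104  1.599 -0.413  1.624 -0.073]
top fish in board: x -0.027 y 0.020 conf 0.95
side fish in board: x -0.039 y 0.018 conf 0.56
```

Emit:
{"op": "drive_tool", "data": {"moves": [[0,-0.0022,0,0.003,0,-0.0048,0.2],[0,-0.0044,0,0.006,0,-0.0095,0.2],[0,-0.0067,0,0.009,0,-0.0143,0.2],[0,-0.0089,0,0.0121,0,-0.019,0.2],[0,-0.0111,0,0.0151,0,-0.0238,0.2],[0,-0.0133,0,0.0182,0,-0.0285,0.2],[0,-0.0156,0,0.0213,0,-0.0332,0.2],[0,-0.0178,0,0.0244,0,-0.0379,0.2],[0,-0.02,0,0.0275,0,-0.0426,0.2],[0,-0.0222,0,0.0307,0,-0.0473,0.2],[0,-0.0222,0,0.0307,0,-0.0473,0.2]]}}

```text
t: 19.45
ee_pos: [0.5203, -0.0928, 0.3267]
orientation: [-3.14, 0.447, 1.486]
contact_force: [0.3, 1.9, -3.0]
grip_width: 0.368
grip_force: 39.7
```

```bash
python3 st.py
```

```text
19.45 [ 0.52  -0.093  0.327] [ 0.316  1.886 -2.967] [ 0.83  -0.022 -0.22 ] pitch 25.62 j [-0.104 -0.104  1.591 -0.448  1.639 -0.053]
top fish in board: x -0.024 y 0.020 conf 0.55
side fish in board: x -0.017 y 0.003 conf 0.66
```

Emit:
{"op": "drive_tool", "data": {"moves": [[0,-0.0022,0,0.003,0,-0.0047,0.2],[0,-0.0044,0,0.006,0,-0.0094,0.2],[0,-0.0067,0,0.009,0,-0.0141,0.2],[0,-0.0089,0,0.0121,0,-0.0188,0.2],[0,-0.0111,0,0.0151,0,-0.0235,0.2],[0,-0.0133,0,0.0182,0,-0.0282,0.2],[0,-0.0156,0,0.0213,0,-0.0329,0.2],[0,-0.0178,0,0.0244,0,-0.0376,0.2],[0,-0.02,0,0.0275,0,-0.0423,0.2],[0,-0.0222,0,0.0307,0,-0.047,0.2],[0,-0.0222,0,0.0307,0,-0.047,0.2]]}}

```text
t: 20.75
ee_pos: [0.5211, -0.0833, 0.3325]
orientation: [-3.14, 0.482, 1.486]
contact_force: [1.0, 2.0, -2.3]
grip_width: 0.363
grip_force: 39.7
```

```bash
python3 st.py
```

```text
20.75 [ 0.521 -0.083  0.332] [ 1.009  1.997 -2.329] [ 0.868 -0.084 -0.255] pitch 27.62 j [-0.076 -0.102  1.584 -0.484  1.655 -0.033]
top fish in board: x -0.020 y 0.022 conf 0.59
side fish in board: x 0.050 y -0.034 conf 0.80
```

```bash
python3 st.py; python3 st.py
```

```text
20.95 [ 0.521 -0.083  0.332] [ 0.793  1.531 -2.281] [ 0.901 -0.134 -0.255] pitch 27.61 j [-0.076 -0.102  1.584 -0.484  1.655 -0.033]
top fish in board: x -0.028 y 0.029 conf 0.87
side fish in board: x -0.006 y -0.006 conf 0.67
21.15 [ 0.521 -0.083  0.332] [ 0.154  2.144 -3.234] [ 0.888 -0.086 -0.211] pitch 27.61 j [-0.076 -0.102  1.584 -0.484  1.655 -0.033]
top fish in board: x -0.030 y 0.024 conf 0.65
side fish in board: x -0.027 y 0.013 conf 0.57
```

Not sliding yet, so I'll keep tipping.

Emit:
{"op": "drive_tool", "data": {"moves": [[0,-0.0022,0,0.003,0,-0.0047,0.2],[0,-0.0044,0,0.006,0,-0.0094,0.2],[0,-0.0067,0,0.009,0,-0.0141,0.2],[0,-0.0089,0,0.0121,0,-0.0188,0.2],[0,-0.0111,0,0.0151,0,-0.0235,0.2],[0,-0.0133,0,0.0182,0,-0.0282,0.2],[0,-0.0156,0,0.0213,0,-0.0329,0.2],[0,-0.0178,0,0.0244,0,-0.0376,0.2],[0,-0.02,0,0.0275,0,-0.0423,0.2],[0,-0.0222,0,0.0307,0,-0.047,0.2],[0,-0.0222,0,0.0307,0,-0.047,0.2]]}}

```text
t: 22.45
ee_pos: [0.522, -0.0735, 0.3379]
orientation: [-3.14, 0.517, 1.486]
contact_force: [0.6, 2.6, -3.1]
grip_width: 0.366
grip_force: 39.8
```

```bash
python3 st.py
```

```text
22.45 [ 0.522 -0.074  0.338] [ 0.612  2.649 -3.118] [ 0.869 -0.067 -0.254] pitch 29.62 j [-0.048 -0.099  1.577 -0.519  1.672 -0.014]
top fish in board: x -0.021 y 0.027 conf 0.70
side fish in board: x 0.046 y -0.022 conf 0.59
```

Emit:
{"op": "drive_tool", "data": {"moves": [[0,-0.0022,0,0.003,0,-0.0047,0.2],[0,-0.0044,0,0.006,0,-0.0094,0.2],[0,-0.0067,0,0.009,0,-0.0141,0.2],[0,-0.0089,0,0.0121,0,-0.0188,0.2],[0,-0.0111,0,0.0151,0,-0.0235,0.2],[0,-0.0133,0,0.0182,0,-0.0282,0.2],[0,-0.0133,0,0.0182,0,-0.0282,0.2],[0,-0.0133,0,0.0182,0,-0.0282,0.2]]}}

```text
t: 23.45
ee_pos: [0.5225, -0.0677, 0.341]
orientation: [-3.139, 0.538, 1.486]
contact_force: [1.6, 2.0, -2.5]
grip_width: 0.358
grip_force: 39.8
```

```bash
python3 st.py; python3 -c "
from h import *
a=snapshot('side')[180:330,220:400];b=snapshot('top')[200:320,220:400]
save(np.hstack([cv2.resize(a,None,fx=2.2,fy=2.2),cv2.resize(b,(396,330))]),'s1.png')"
```

```text
23.45 [ 0.522 -0.068  0.341] [ 1.603  2.042 -2.475] [ 0.926 -0.069 -0.265] pitch 30.81 j [-0.031 -0.096  1.572 -0.54   1.682 -0.002]
top fish in board: x 0.061 y 0.024 conf 0.91
side fish in board: x 0.068 y 0.022 conf 0.60
```

View pics/s1.png

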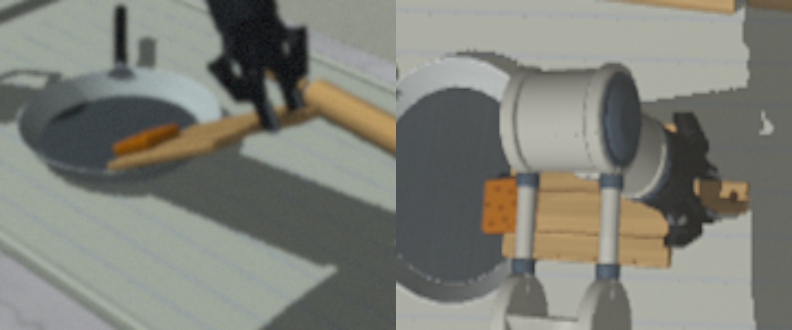

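The fish is now gliding over the board's front end (orange at (145,137) in the side crop and (500,205) in the top crop). I'll hold the board still.

Emit:
{"op": "drive_tool", "data": {"moves": [[0,0,0,0,0,0,0.2],[0,0,0,0,0,0,0.2],[0,0,0,0,0,0,0.2],[0,0,0,0,0,0,0.2],[0,0,0,0,0,0,0.2],[0,0,0,0,0,0,0.2],[0,0,0,0,0,0,0.2],[0,0,0,0,0,0,0.2],[0,0,0,0,0,0,0.2],[0,0,0,0,0,0,0.2]]}}

```text
t: 24.75
ee_pos: [0.5225, -0.0677, 0.341]
orientation: [-3.139, 0.538, 1.486]
contact_force: [1.3, 2.8, -2.4]
grip_width: 0.359
grip_force: 39.8
```

```bash
python3 st.py; python3 -c "
from h import *
a=snapshot('side')[200:300,230:380];b=snapshot('top')[200:320,180:360]
save(np.hstack([cv2.resize(a,(450,300)),cv2.resize(b,(345,300))]),'s2.png')"
```

```text
24.75 [ 0.522 -0.068  0.341] [ 1.301  2.751 -2.376] [ 0.829 -0.131 -0.187] pitch 30.81 j [-0.031 -0.096  1.572 -0.54   1.682 -0.002]
top fish in board: x 0.144 y 0.015 conf 0.93
side fish in board: x 0.205 y -0.023 conf 0.56
```

View pics/s2.png

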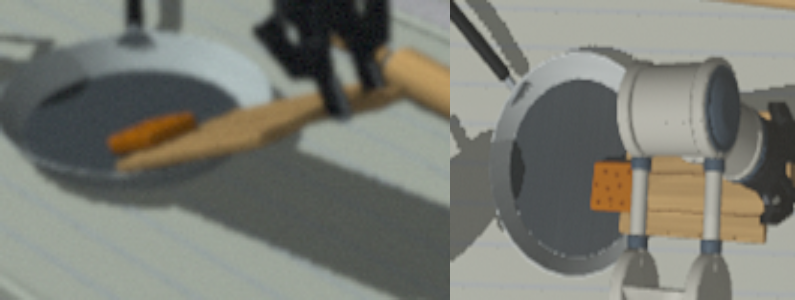

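The fish's nose is on the pan floor and its tail still lies on the board's front edge, around (175,125) in the side crop. I'll draw the board back 24 mm along its own plane.

Emit:
{"op": "drive_tool", "data": {"moves": [[0,0,0,-0.01,0,0,0.2],[0,0,0,-0.02,0,0,0.2],[0,0,0,-0.03,0,0,0.2],[0,0,0,-0.04,0,0,0.2],[0,0,0,-0.05,0,0,0.2],[0,0,0,-0.06,0,0,0.2],[0,0,0,-0.07,0,0,0.2],[0,0,0,-0.08,0,0,0.2],[0,0,0,-0.09,0,0,0.2],[0,0,0,-0.1,0,0,0.2],[0,0,0,-0.11,0,0,0.2],[0,0,0,-0.12,0,0,0.2],[0,0,0,-0.12,0,0,0.2],[0,0,0,-0.12,0,0,0.2]]}}

```text
t: 26.45
ee_pos: [0.5207, -0.0886, 0.3535]
orientation: [-3.14, 0.538, 1.485]
contact_force: [1.1, 0.3, -1.3]
grip_width: 0.363
grip_force: 39.8
```

```bash
python3 st.py; python3 -c "
from h import *
a=snapshot('side')[200:300,230:380];b=snapshot('top')[200:320,180:360]
save(np.hstack([cv2.resize(a,(450,300)),cv2.resize(b,(345,300))]),'s3.png')"
```

```text
26.45 [ 0.521 -0.089  0.354] [ 1.072  0.32  -1.304] [ 0.544 -0.089 -0.29 ] pitch 30.85 j [-0.07  -0.104  1.557 -0.542  1.681 -0.047]
top fish in board: x 0.169 y 0.015 conf 0.80
side fish in board: x 0.213 y -0.012 conf 0.54
```

View pics/s3.png

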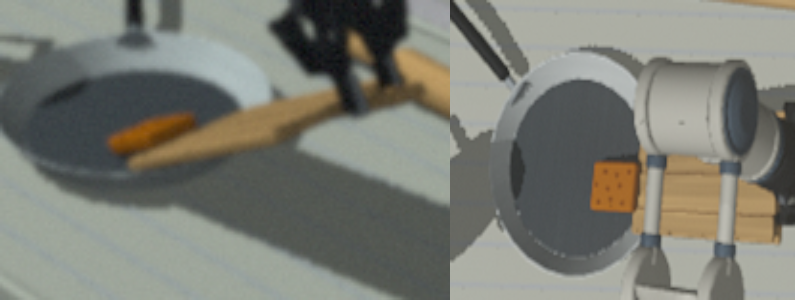

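```bash
cat > f.py <<'E'
from h import *
np.set_printoptions(precision=3,suppress=True)
p,r,s=cur();print(s["t"],"front",p+r.apply([.31,0,.171]),"front top",p+r.apply([.31,0,.159]))
snapshot("top");snapshot("side")
D={}
for t in("fish_center","pan"):
    for c,z in(("top",.032),("side",.032)):
        l=landmark_of(t,c)
        if l: o,d=ray(c,l[0]["pixel"]);D[t,c]=(o,d);z=.032 if t[0]=="f" else .018;print(t,c,o+d*(z-o[2])/d[2],round(l[0]["conf"],2))
    if (t,"top") in D and (t,"side") in D: print("tri",tri([D[t,"top"],D[t,"side"]]))
im=snapshot("top");h=cv2.cvtColor(im,cv2.COLOR_RGB2HSV)[200:320,200:420];m=cv2.inRange(h,(4,170,120),(14,255,255))
n,_,st,ct=cv2.connectedComponentsWithStats(m);k=1+np.argmax(st[1:,4]);b=st[k]
for q in((b[0],b[1]+b[3]/2),(b[0]+b[2],b[1]+b[3]/2)):
    o,d=ray("top",(q[0]+200-.5,q[1]+200-.5))
    for z in(.041,.055): print("end at z",z,o+d*(z-o[2])/d[2])
E
python3 f.py
```

```text
26.75 front [0.536 0.089 0.048] front top [0.536 0.096 0.058]
fish_center top [0.523 0.129 0.032] 0.82
fish_center side [0.557 0.164 0.032] 0.65
tri (array([0.52 , 0.124, 0.064]), [0.002777536957492314, 0.00277753695749231])
pan top [0.541 0.186 0.018] 0.64
pan side [0.557 0.195 0.018] 0.75
tri (array([0.543, 0.183, 0.029]), [0.0038928680276942877, 0.0038928680276942066])
end at z 0.041 [0.548 0.13  0.041]
end at z 0.055 [0.546 0.129 0.055]
end at z 0.041 [0.549 0.112 0.041]
end at z 0.055 [0.546 0.111 0.055]
```

```bash
python3 - <<'E'
from h import *
np.set_printoptions(precision=4,suppress=True)
p,r,s=cur()
for col in (254.1,277.6):
    o,d=ray("top",(col,275));print([ (o+d*(z-o[2])/d[2])[1].round(4) for z in(.023,.041,.06)])
im=snapshot("side");save(cv2.resize(im[225:265,260:310],(800,600),interpolation=cv2.INTER_CUBIC)[:, :],"s4.png")
c=get_calibration("side");P=np.array(c["pose"]);f=240/np.tan(np.radians(c["vertical_fov"])/2)
def pr(X): q=P[:3,:3].T@(np.array(X)-P[:3,3]);return (f*q[:2]/q[2]+[c["cx"],c["cy"]]-[260,225])*[16,15]
# predicted corners in crop for a flat fish, centre (.523,.129), yaw as board
R3=R.from_euler("z",1.487)
for x in(.04,-.04):
    for y in(.03,-.03): print("flat",x,y,pr(R3.apply([x,y,.009])+[.523,.129,.032]), pr(R3.apply([x,y,-.009])+[.523,.129,.032]))
print("front corners",[pr(p+r.apply([.31,y,z])) for y in(.075,-.075) for z in(.159,.171)])
E
```

```text
[np.float64(0.1627), np.float64(0.1609), np.float64(0.1589)]
[np.float64(0.0904), np.float64(0.0893), np.float64(0.0882)]
flat 0.04 0.03 [ 55.2978 299.6352] [ 62.8859 377.5465]
flat 0.04 -0.03 [319.066  193.0601] [325.1082 270.1188]
flat -0.04 0.03 [315.4237 463.8354] [321.784  543.1749]
flat -0.04 -0.03 [582.1207 350.991 ] [586.8963 429.4603]
front corners [array([812.5124, 152.5242]), array([835.3242, 209.4182]), array([147.797 , 426.3058]), array([172.3116, 485.719 ])]
```

View pics/s4.png

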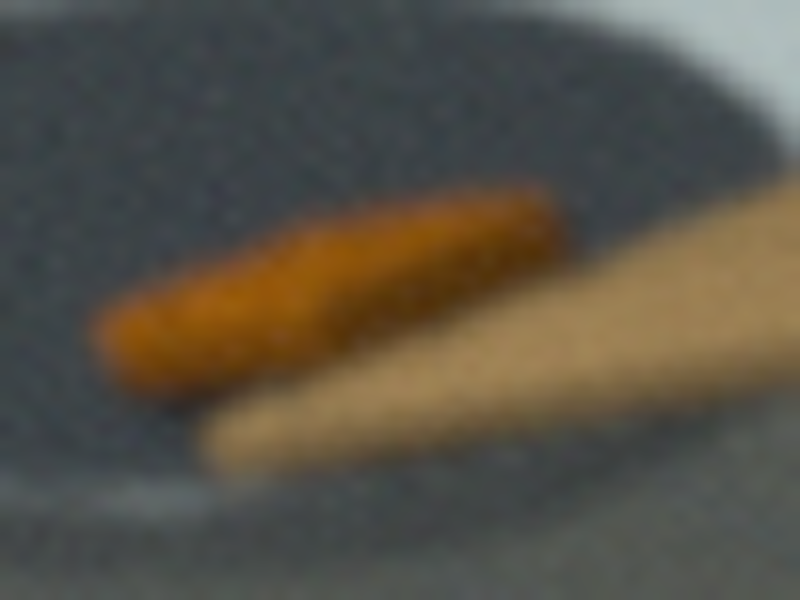

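Against my flat-fish projection the tail is raised: I predicted its far corner at (582,351) and see it at (545,185), so it still rests on the board's edge. There is little rim overlap left at this slope, so I'll lower the tilt about the rim first and then draw back further.

```bash
cat > rows.py <<'E'
import sys;from h import *
n,d,px,pz=int(sys.argv[1]),*map(float,sys.argv[2:5]);P=np.array([px,0,pz]);o=[]
for k in range(1,n+1):
    a=np.radians(d)*k/n;t=(P-R.from_rotvec([0,a,0]).apply(P))/.2;o.append([0,round(a/(np.pi/2),4),0,round(float(t[0]),4),0,round(float(t[2]),4),.2])
print(o)
E
python3 rows.py 15 15 .294 .171
```

```text
[[0, np.float64(0.0111), 0, -0.0147, 0, 0.0258, 0.2], [0, np.float64(0.0222), 0, -0.0289, 0, 0.0518, 0.2], [0, np.float64(0.0333), 0, -0.0427, 0, 0.0781, 0.2], [0, np.float64(0.0444), 0, -0.0561, 0, 0.1046, 0.2], [0, np.float64(0.0556), 0, -0.0689, 0, 0.1314, 0.2], [0, np.float64(0.0667), 0, -0.0813, 0, 0.1583, 0.2], [0, np.float64(0.0778), 0, -0.0932, 0, 0.1855, 0.2], [0, np.float64(0.0889), 0, -0.1047, 0, 0.2129, 0.2], [0, np.float64(0.1), 0, -0.1157, 0, 0.2405, 0.2], [0, np.float64(0.1111), 0, -0.1261, 0, 0.2683, 0.2], [0, np.float64(0.1222), 0, -0.1361, 0, 0.2962, 0.2], [0, np.float64(0.1333), 0, -0.1456, 0, 0.3243, 0.2], [0, np.float64(0.1444), 0, -0.1547, 0, 0.3526, 0.2], [0, np.float64(0.1556), 0, -0.1632, 0, 0.381, 0.2], [0, np.float64(0.1667), 0, -0.1712, 0, 0.4096, 0.2]]
```

Emit:
{"op": "drive_tool", "data": {"moves": [[0,0.0111,0,-0.0147,0,0.0258,0.2],[0,0.0222,0,-0.0289,0,0.0518,0.2],[0,0.0333,0,-0.0427,0,0.0781,0.2],[0,0.0444,0,-0.0561,0,0.1046,0.2],[0,0.0556,0,-0.0689,0,0.1314,0.2],[0,0.0667,0,-0.0813,0,0.1583,0.2],[0,0.0778,0,-0.0932,0,0.1855,0.2],[0,0.0889,0,-0.1047,0,0.2129,0.2],[0,0.0889,0,-0.1047,0,0.2129,0.2]]}}

```text
t: 28.05
ee_pos: [0.517, -0.1286, 0.3267]
orientation: [-3.139, 0.397, 1.485]
contact_force: [-0.2, 2.0, -1.7]
grip_width: 0.363
grip_force: 39.8
```

```bash
cat > q.py <<'E'
from h import *
np.set_printoptions(precision=3,suppress=True)
p,r,s=cur();print(s["t"],p,s["contact_force"],s["torque"],"pitch",np.degrees(np.arcsin(-r.apply([1,0,0])[2])).round(2))
f=p+r.apply([.31,0,.171]);print("front",f, "line z at x=.065..:",[(p+r.apply([.18+x,0,.171]))[2].round(4) for x in(.09,.115)])
E
python3 q.py
```

```text
28.05 [ 0.517 -0.129  0.327] [-0.156  1.95  -1.747] [ 0.651 -0.126 -0.246] pitch 22.76
front [0.535 0.09  0.049] line z at x=.065..: [np.float64(0.0646), np.float64(0.0549)]
```

Emit:
{"op": "drive_tool", "data": {"moves": [[0,0.0111,0,-0.0147,0,0.0258,0.2],[0,0.0222,0,-0.0289,0,0.0518,0.2],[0,0.0333,0,-0.0427,0,0.0781,0.2],[0,0.0444,0,-0.0561,0,0.1046,0.2],[0,0.0556,0,-0.0689,0,0.1314,0.2],[0,0.0667,0,-0.0813,0,0.1583,0.2],[0,0.0778,0,-0.0932,0,0.1855,0.2],[0,0.0889,0,-0.1047,0,0.2129,0.2],[0,0.1,0,-0.1157,0,0.2405,0.2],[0,0.1111,0,-0.1261,0,0.2683,0.2],[0,0.1111,0,-0.1261,0,0.2683,0.2]]}}

```text
t: 29.15
ee_pos: [0.5131, -0.1724, 0.2868]
orientation: [-3.138, 0.222, 1.484]
contact_force: [-0.3, -0.4, -1.9]
grip_width: 0.359
grip_force: 39.8
```

```bash
python3 q.py; python3 rows.py 13 13 .292 .171 | sed 's/np.float64//g'
```

```text
29.15 [ 0.513 -0.172  0.287] [-0.288 -0.42  -1.851] [ 0.171 -0.1   -0.222] pitch 12.74
front [0.535 0.091 0.052] line z at x=.065..: [np.float64(0.0604), np.float64(0.0549)]
[[0, (0.0111), 0, -0.0147, 0, 0.0256, 0.2], [0, (0.0222), 0, -0.0289, 0, 0.0515, 0.2], [0, (0.0333), 0, -0.0427, 0, 0.0776, 0.2], [0, (0.0444), 0, -0.0561, 0, 0.1039, 0.2], [0, (0.0556), 0, -0.069, 0, 0.1305, 0.2], [0, (0.0667), 0, -0.0814, 0, 0.1573, 0.2], [0, (0.0778), 0, -0.0933, 0, 0.1843, 0.2], [0, (0.0889), 0, -0.1048, 0, 0.2115, 0.2], [0, (0.1), 0, -0.1158, 0, 0.2389, 0.2], [0, (0.1111), 0, -0.1263, 0, 0.2665, 0.2], [0, (0.1222), 0, -0.1363, 0, 0.2943, 0.2], [0, (0.1333), 0, -0.1459, 0, 0.3222, 0.2], [0, (0.1444), 0, -0.1549, 0, 0.3503, 0.2]]
```

Emit:
{"op": "drive_tool", "data": {"moves": [[0,0.0111,0,-0.0147,0,0.0256,0.2],[0,0.0222,0,-0.0289,0,0.0515,0.2],[0,0.0333,0,-0.0427,0,0.0776,0.2],[0,0.0444,0,-0.0561,0,0.1039,0.2],[0,0.0556,0,-0.069,0,0.1305,0.2],[0,0.0667,0,-0.0814,0,0.1573,0.2],[0,0.0778,0,-0.0933,0,0.1843,0.2],[0,0.0889,0,-0.1048,0,0.2115,0.2],[0,0.1,0,-0.1158,0,0.2389,0.2],[0,0.1111,0,-0.1263,0,0.2665,0.2],[0,0.1222,0,-0.1363,0,0.2943,0.2],[0,0.1333,0,-0.1459,0,0.3222,0.2],[0,0.1333,0,-0.1459,0,0.3222,0.2]]}}

```text
t: 30.45
ee_pos: [0.5093, -0.2147, 0.2302]
orientation: [-3.138, 0.013, 1.484]
contact_force: [-0.3, -0.8, -0.7]
grip_width: 0.362
grip_force: 39.8
```

```bash
python3 q.py;  python3 f.py | head -8; python3 -c "
from h import *
a=snapshot('side')[215:275,250:340];b=snapshot('top')[200:320,180:360]
save(np.hstack([cv2.resize(a,(450,300),interpolation=2),cv2.resize(b,(345,300))]),'s5.png')"
```

```text
30.45 [ 0.509 -0.215  0.23 ] [-0.324 -0.801 -0.712] [-0.139 -0.012 -0.158] pitch 0.73
front [0.536 0.092 0.055] line z at x=.065..: [np.float64(0.0558), np.float64(0.0555)]
30.45 front [0.536 0.092 0.055] front top [0.536 0.092 0.067]
fish_center top [0.522 0.135 0.032] 0.69
fish_center side [0.547 0.164 0.032] 0.73
tri (array([0.519, 0.132, 0.058]), [0.0012851161360291163, 0.0012851161360290628])
pan top [0.541 0.185 0.018] 0.62
pan side [0.551 0.183 0.018] 0.61
tri (array([0.544, 0.182, 0.021]), [0.004962694727499933, 0.004962694727499974])
end at z 0.041 [0.522 0.126 0.041]
```

View pics/s5.png

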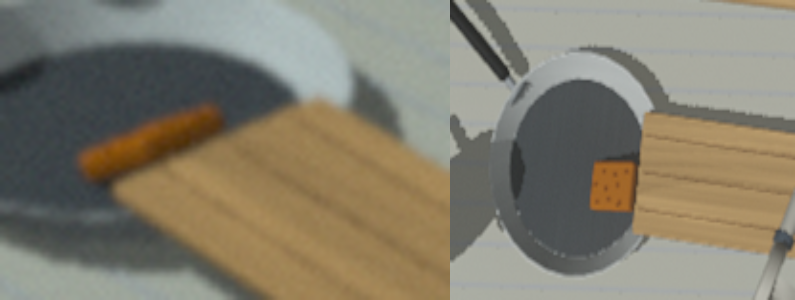

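Emit:
{"op": "drive_tool", "data": {"moves": [[0,0.0083,0,-0.0107,0,0.0184,0.2],[0,0.0167,0,-0.0215,0,0.0367,0.2],[0,0.025,0,-0.0322,0,0.055,0.2],[0,0.0333,0,-0.0429,0,0.0732,0.2],[0,0.0333,0,-0.0429,0,0.0732,0.2],[0,0.0333,0,-0.053,0,0.0737,0.2],[0,0.0333,0,-0.063,0,0.0742,0.2],[0,0.0333,0,-0.073,0,0.0747,0.2],[0,0.0333,0,-0.083,0,0.0752,0.2],[0,0.0333,0,-0.093,0,0.0757,0.2],[0,0.0333,0,-0.103,0,0.0762,0.2],[0,0.0333,0,-0.103,0,0.0762,0.2]]}}

```text
t: 32.1
ee_pos: [0.5077, -0.2354, 0.2164]
orientation: [-3.14, -0.038, 1.484]
contact_force: [-0.2, 0.1, -1.6]
grip_width: 0.363
grip_force: 39.7
```

```bash
python3 q.py;  python3 f.py | head -8; python3 -c "
from h import *
a=snapshot('side')[215:275,250:340];b=snapshot('top')[200:320,180:360]
save(np.hstack([cv2.resize(a,(450,300),interpolation=2),cv2.resize(b,(345,300))]),'s6.png')"
```

```text
32.1 [ 0.508 -0.235  0.216] [-0.166  0.14  -1.609] [-0.033  0.076  0.045] pitch -2.17
front [0.535 0.08  0.057] line z at x=.065..: [np.float64(0.0557), np.float64(0.0567)]
32.1 front [0.535 0.08  0.057] front top [0.535 0.079 0.069]
fish_center top [0.524 0.122 0.032] 0.73
fish_center side [0.532 0.115 0.032] 0.57
tri (array([0.529, 0.119, 0.031]), [0.005211003157541812, 0.005211003157541949])
pan top [0.54  0.184 0.018] 0.75
end at z 0.041 [0.537 0.093 0.041]
end at z 0.055 [0.534 0.092 0.055]
end at z 0.041 [0.537 0.078 0.041]
```

View pics/s6.png

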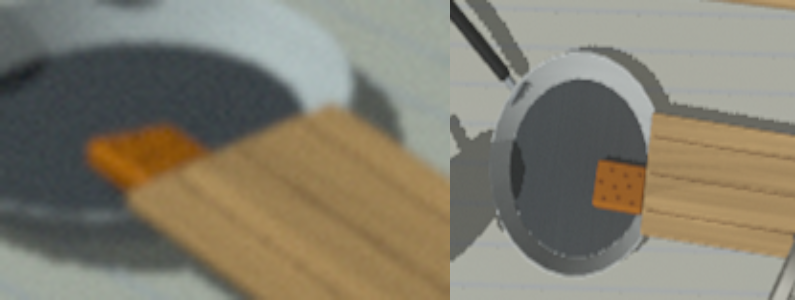

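The fish now lies flat on the pan floor (side crop (145,155), top crop (620,185)), clear of the board. Next I'll lay the handle down.

```bash
python3 rows.py 10 4 .281 .171 | sed 's/np.float64//g'
```

```text
[[0, (0.0044), 0, -0.0059, 0, 0.0098, 0.2], [0, (0.0089), 0, -0.0118, 0, 0.0197, 0.2], [0, (0.0133), 0, -0.0176, 0, 0.0296, 0.2], [0, (0.0178), 0, -0.0233, 0, 0.0396, 0.2], [0, (0.0222), 0, -0.029, 0, 0.0496, 0.2], [0, (0.0267), 0, -0.0346, 0, 0.0596, 0.2], [0, (0.0311), 0, -0.0401, 0, 0.0697, 0.2], [0, (0.0356), 0, -0.0455, 0, 0.0798, 0.2], [0, (0.04), 0, -0.0509, 0, 0.0899, 0.2], [0, (0.0444), 0, -0.0562, 0, 0.1001, 0.2]]
```

Emit:
{"op": "drive_tool", "data": {"moves": [[0,0.0044,0,-0.0059,0,0.0098,0.2],[0,0.0089,0,-0.0118,0,0.0197,0.2],[0,0.0133,0,-0.0176,0,0.0296,0.2],[0,0.0178,0,-0.0233,0,0.0396,0.2],[0,0.0222,0,-0.029,0,0.0496,0.2],[0,0.0267,0,-0.0346,0,0.0596,0.2],[0,0.0311,0,-0.0401,0,0.0697,0.2],[0,0.0356,0,-0.0455,0,0.0798,0.2],[0,0.0356,0,-0.0455,0,0.0798,0.2],[0,0.0356,0,-0.0455,0,0.0798,0.2]]}}

```text
t: 33.55
ee_pos: [0.507, -0.2435, 0.2]
orientation: [-3.14, -0.094, 1.484]
contact_force: [0.3, -1.0, -1.4]
grip_width: 0.361
grip_force: 39.7
```

```bash
python3 q.py; python3 -c "
from h import *
p,r,s=cur();print('end',p+r.apply([-.05,0,.171]),'tips',p+r.apply([0,0,.173]))"
```

```text
33.55 [ 0.507 -0.244  0.2  ] [ 0.262 -1.044 -1.448] [-0.298  0.005 -0.006] pitch -5.4
front [0.535 0.08  0.059] line z at x=.065..: [np.float64(0.0552), np.float64(0.0575)]
end [ 0.50371953 -0.27708903  0.02509692] tips [ 0.50802916 -0.22730868  0.02780698]
```

Emit:
{"op": "drive_tool", "data": {"moves": [[0,0.0022,0,-0.003,0,0.0049,0.2],[0,0.0044,0,-0.0059,0,0.0098,0.2],[0,0.0067,0,-0.0089,0,0.0148,0.2],[0,0.0089,0,-0.0118,0,0.0197,0.2],[0,0.0111,0,-0.0147,0,0.0246,0.2],[0,0.0111,0,-0.0147,0,0.0246,0.2],[0,0.0111,0,-0.0147,0,0.0246,0.2]]}}

```text
t: 34.25
ee_pos: [0.5067, -0.246, 0.1949]
orientation: [-3.14, -0.112, 1.484]
contact_force: [-0.2, -0.8, -1.0]
grip_width: 0.366
grip_force: 39.7
```

Emit:
{"op": "drive_tool", "data": {"moves": [[0,0.0009,0,-0.0012,0,0.002,0.2],[0,0.0018,0,-0.0024,0,0.004,0.2],[0,0.0022,0,-0.003,0,0.006,0.2],[0,0.0022,0,-0.003,0,0.006,0.2],[0,0.0022,0,-0.003,0,0.006,0.2]]}}

```text
t: 34.75
ee_pos: [0.5067, -0.2464, 0.1937]
orientation: [-3.14, -0.115, 1.484]
contact_force: [1.1, -1.4, -0.8]
grip_width: 0.366
grip_force: 39.7
```

```bash
python3 q.py; python3 -c "
from h import *
p,r,s=cur();print('end',p+r.apply([-.05,0,.171]),'tips',p+r.apply([0,0,.173]))"
```

```text
34.75 [ 0.507 -0.246  0.194] [ 1.137 -1.413 -0.83 ] [-0.285  0.052 -0.043] pitch -6.59
front [0.535 0.08  0.059] line z at x=.065..: [np.float64(0.0548), np.float64(0.0576)]
end [ 0.50380594 -0.27635922  0.01804944] tips [ 0.50811157 -0.22664598  0.02179853]
```

Emit:
{"op": "drive_tool", "data": {"moves": [[0,0.001,0,-0.001,0,0.003,0.2],[0,0.002,0,-0.002,0,0.006,0.2],[0,0.002,0,-0.002,0,0.006,0.2],[0,0.002,0,-0.002,0,0.006,0.2]]}}

```text
t: 35.15
ee_pos: [0.5067, -0.2469, 0.1932]
orientation: [-3.14, -0.118, 1.484]
contact_force: [-3.4, -1.8, 6.3]
grip_width: 0.367
grip_force: 40.5
```

```bash
python3 q.py
```

```text
35.15 [ 0.507 -0.247  0.193] [-3.363 -1.765  6.271] [-0.215  0.572  0.11 ] pitch -6.74
front [0.535 0.08  0.06 ] line z at x=.065..: [np.float64(0.0551), np.float64(0.0581)]
```

Contact with the drainboard shows at about 7 N. I'll ease off slightly, open, and retreat straight up.

Emit:
{"op": "drive_tool", "data": {"moves": [[0,0,0,0,0,-0.002,0.2],[0,0,0,0,0,-0.002,0.2],[0,0,0,0,0,-0.002,0.45],[0,0,0,0,0,-0.002,0.6],[0,0,0,0,0,-0.002,0.8],[0,0,0,0,0,-0.002,0.9],[0,0,0,0,0,-0.002,0.9],[0,0,0,0,0,-0.002,0.9]]}}

```text
t: 35.95
ee_pos: [0.5067, -0.2467, 0.1927]
orientation: [-3.14, -0.118, 1.484]
contact_force: [-0.4, -0.9, 0.3]
grip_width: 0.902
grip_force: 0.0
```

Emit:
{"op": "drive_tool", "data": {"moves": [[0,0,0,0,0,-0.03,0.9],[0,0,0,0,0,-0.08,0.9],[0,0,0,0,0,-0.15,0.9],[0,0,0,0,0,-0.25,0.9],[0,0,0,0,0,-0.4,0.9],[0,0,0,0,0,-0.6,0.9],[0,0,0,0,0,-0.6,0.9],[0,0,0,0,0,-0.6,0.9],[0,0,0,0,0,-0.6,0.9]]}}

```text
t: 36.85
ee_pos: [0.5055, -0.2608, 0.3115]
orientation: [-3.139, -0.118, 1.484]
contact_force: [-0.6, 0.7, -1.5]
grip_width: 0.901
grip_force: 0.0
```

```bash
python3 q.py; python3 f.py|head -8; python3 -c "
from h import *
a=snapshot('side')[200:330,230:400];b=snapshot('top')[190:320,180:400]
for t in ('board_grip','board_front'):
    k=[ray(c,landmark_of(t,c)[0]['pixel']) for c in('top','side') if landmark_of(t,c)]
    print(t,tri(k) if len(k)>1 else k)
save(np.hstack([cv2.resize(a,(393,300),interpolation=2),cv2.resize(b,(400,300))]),'s7.png')"
```

```text
36.85 [ 0.506 -0.261  0.312] [-0.575  0.713 -1.48 ] [-0.059  0.035 -0.004] pitch -6.79
front [0.533 0.066 0.178] line z at x=.065..: [np.float64(0.1736), np.float64(0.1766)]
36.85 front [0.533 0.066 0.178] front top [0.533 0.065 0.19 ]
fish_center top [0.513 0.127 0.032] 0.96
fish_center side [0.535 0.136 0.032] 0.46
tri (array([0.516, 0.122, 0.046]), [0.005992855757423953, 0.005992855757423868])
pan top [0.535 0.186 0.018] 0.86
pan side [0.561 0.193 0.018] 0.76
tri (array([0.54 , 0.179, 0.032]), [0.008009908838996799, 0.008009908838996837])
end at z 0.041 [0.537 0.093 0.041]
board_grip (array([ 0.49922864, -0.236782  ,  0.04249534]), [0.004477921617977267, 0.004477921617977242])
board_front (array([0.39167813, 0.11608751, 0.22171196]), [0.1243912877847637, 0.12439128778476378])
```

View pics/s7.png

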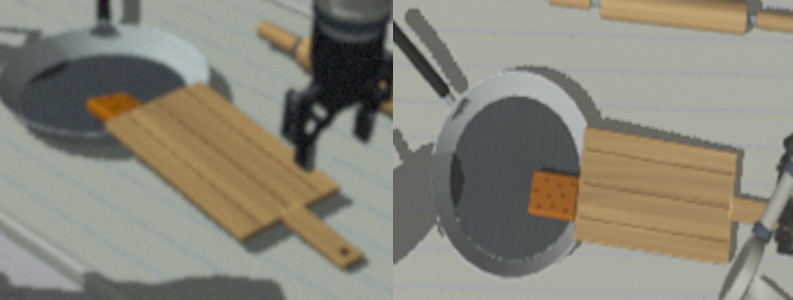

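The fish lies flat in the pan, the board rests on the rim and the drainboard, and the gripper is clear, so I'll hand in.

```bash
python3 -c "
from bench import hand_in
print(hand_in())"
```

```text
the job is handed in; nothing more can be done
None
```

The job is handed in: in the last pictures the fish lies flat in the pan about 65 mm from its centre, the board rests on the rim and the drainboard, and the gripper is clear; no verdict came back.

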